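Proof-pull a cast grab handle and shelve it

ROBOT

A 6-joint arm with a two-finger parallel gripper is mounted at the origin on the work surface. World frame = base frame: x ahead of the robot, y to its left, z up, the work surface at z = 0. Lengths are in m, angles in rad, forces in N, time in s.
With the tool pointing down it reaches from about 0.35 to 0.975 m from the base axis. Payload 4.9 kg.
Tool frame: the origin (TCP) lies midway between the tips of the shut fingers; the grasp point (between the pads) lies 19 mm behind it (ctrl.hold_point_z is the distance from the TCP to the grasp point, in m); z points along the fingers, y is the line along which they close (so a half turn about z gives the same grasp; the last joint's range is limited). The gripper opens to 85 mm and grips with 20 to 120 N. Pads are 22 mm wide; open, the fingers measure 114 mm over their backs; the gripper's body (76 mm by 85 mm) begins 54 mm behind the grasp point. The pads swing forward as they close: fully open they stand 13 mm farther back than shut.
Start: joints at [-1.261, 0.053, 1.613, -0, 1.476, -0.119], TCP at [0.26, -0.568, 0.231] pointing down, gripper open.
Joint ranges: [-3.01, 3.01], [-1.01, 2.22], [0.06, 2.58], [-1.02, 4.17], [0.09, 2.62], [-3.14, 3.14]. Speed limits (rad/s): [2.57, 2.57, 3.14, 3.14, 3.14, 3.14].

INTERFACE

Orientations are given as a rotation vector (axis times angle).
In Python, from station import status, viewer, finish_job, ctrl gives the robot as it stands.
- The arm moves only by the shell command python3 -m jog 'ROWS' [FORCE]. ROWS is JSON, a list of rows, each a list of 7 numbers: the turn, a rotation vector about the tool's x, y, z each as a share of 5 degrees, from -1 to 1, then the shift along the tool's x, y, z each as a share of 30 mm, from -1 to 1, then the opening, from -1 (shut) to 1 (fully open). A call has 1 to 5 rows; each row shifts and turns the commanded pose from where the row before left it, along the tool's axes as they then stand; what a row does not reach is not made up. A row lasts 1/8 s, in which the tool goes at most 62.5 mm and 10.7 degrees, less where a joint would pass 70% of its speed; a pose out of reach is approached as far as the arm can. A call with a number of a shift or a turn outside -1 to 1 is refused whole. A call with a gripper value outside its range is refused whole. The fingers move at their own pace and stop on an object; FORCE is the grip in N (left out, the last holds). Time passes only in rows, so rows that do not move let the fingers close. It gives the time, the measured TCP pose, the force, the opening and the grip force at its end, in the units of the state.
- status.get_obs(): the state, without advancing time (a new reading comes with each control period).
- viewer.get_image(name): name is "scene" or "top"; returns a dict with "img" (480x640x3 uint8, red, green, blue), "fovy" (degrees; the focal length in pixels is half the picture's height over the tangent of half this angle, whatever the lens; pixels are square), "cx", "cy" (the principal point, pixels), "rvec" (rotation vector, rad) and "tvec" (3), from world to camera coordinates, as OpenCV has them. Camera axes: x right, y down, z forward; pixel columns grow to the right and rows downward; lengths in m; the calibration is good to about 2 mm. A picture is of the moment at which its call begins. There is no depth.
- finish_job(): hands the job in; it is judged then, once.
The state is a dict: "t": time; "q": joint angles; "dq": joint speeds; "effort": joint torques, N m; "tool_pos": TCP position; "tool_rot": TCP orientation; "contact_force": force on the tool from outside, world axes, zero at the start; "wrist_torque": the same for the moment, N m; "opening": finger opening in m; "grip_force": force on a finger pad.
Only numpy, scipy, OpenCV 4.12 (cv2) and the standard library are available. Lean on these libraries where they do the work, as an engineer would, in place of code of your own. Each camera call takes 0.05 s, during which the arm holds its last target. There are 200 camera calls.

TASK

Proof-pull the cast grab handle: pick it up, hook one of its legs into the pull gauge's stirrup, behind the drawbar, and with it pull the sprung stirrup out until the pointer stands at the rider on the scale (never more than a centimetre past it), keep it there for about one and a half seconds, then ease it back to its stop without letting it snap. Then unhook the handle and set it down, not drop it, inside the tray under the rack's shelf, standing on both legs, and leave the other things on the bench where they are.

Things in the scene. Friction and masses are not known exactly. Their poses are not given: they have to be found in the camera images.
- handle: Loose cast aluminium grab handle, a bridge shape, about 0.4 kg: straight bar 160 long (its x), 24 wide (y), 20 thick, with a 22 x 24 leg at each end reaching 35 below the bar (55 tall in all, 116 clear between legs). Starts standing on its legs on the bench. Origin: centre of its underside at leg-end level, z up; bar's mid-height at z = 45. Both ends alike; grip it across the bar.
- gauge: Pull gauge fixed to the bench: base plate 400 x 130 x 12, blue spring housing 150 x 90, 100 tall, at its far end (x 140 to 290). Origin on the bench below the middle of the drawbar at its stop. The pull is along its -x (robot's side). Scale rail at y = 77, 26 wide, top at z = 54, from x = -85 to 45.
- drawbar (a point): Middle of the drawbar, a level round bar 12 in diameter, 88 long along gauge y, 70 above the bench, at the near end of the sliding stirrup. Behind it (gauge +x) is the stirrup's open window for the leg: from 6 to 66 behind the bar's axis, 72 wide, between side arms 14 tall and 8 thick. The base plate's top is 58 below the bar's axis.
- stirrup (a joint): Pull of the sprung stirrup in m: 0 at its stop, growing as it is drawn along the gauge's -x, at most 0.09. The spring pulls it back with about 2.4 N at 0 and 160 N/m more.
- pointer (a point): Tip of the pointer, a thin dark tongue that sticks out from the drawbar's +y end over the scale rail and moves with the stirrup; 85 along y from the drawbar's middle, 64 above the bench.
- mark: The rider: a dark steel clip, 6 long (gauge x), across the scale rail, with a tab 25 tall above the rail at its outer side. Does not move; it sits 25 to 50 from the pointer's rest place along gauge -x. Origin: its middle on the rail's top face; x parallel to gauge x. Pointer and rider agree when their gauge-x difference is zero.
- rack: Blue-legged steel rack fixed to the bench, open in front (its -x, the robot's side). Origin on the bench below the middle of the shelf's front edge. Shelf from x = 0 to 200, 220 wide, underside at z = 210, boxes on it up to z = 285; legs 16 square at x = 100 and 190, y = -100 and 100. A fixed open tray under it sticks out 65 in front.
- tray (a point): Centre of the tray's inner floor, 17 above the bench, 40 behind the shelf's front edge (rack x). Inside, the tray is 200 long (rack x), 130 wide (rack y), its walls 5 thick and rising 29 above this floor; axes parallel to the rack's. The shelf's underside is 193 above this floor.
- column: Bystander: a small dark cast column, 130 tall, foot 68 diameter, standing on the bench. Origin at the centre of its foot.
- discs: Bystander: a brown pack of grinding discs 116 diameter, 24 tall, lying on the bench. Origin at the centre of its underside.
- hammer: Bystander: a hammer lying on the bench, about 300 long along its x. Origin beneath its middle.
Things that resemble listed ones, but are neither listed nor needed, are in the scene too. There is more than one size of the handle; the one meant has the size given above.

How it is judged:
On the way, in this order (a step that is already met when the one before it is completed fails the run):
1. the handle is hooked on the drawbar and has begun to draw the stirrup out (contact force between handle and stirrup above 1 N and value of joint stirrup above 0.005 m and contact force between the fingers and stirrup below 0.5 N), for 0.1 s.
2. pulled by the handle, the pointer stands at the rider (within 5 mm) for 1 s (x of pointer in the frame of mark between -0.005 and 0.005 m and contact force between handle and stirrup above 1 N and contact force between the fingers and stirrup below 0.5 N), for 1 s.
3. the stirrup is back at its stop (within 4 mm) (value of joint stirrup below 0.004 m), for 0.2 s.
At the end, for the whole second after the job is handed in: The handle stands still on both legs on the tray's floor under the rack's shelf (origin within 6 mm of the floor's height, 60 mm of the tray's centre along and across, tilt under 0.1 rad), released; the stirrup is at its stop within 4 mm (x of handle in the frame of tray between -0.06 and 0.06 m and y of handle in the frame of tray between -0.06 and 0.06 m and z of handle in the frame of tray between -0.006 and 0.006 m and angle between handle's own z axis and vertical below 0.1 rad and linear speed of handle below 0.02 m/s and value of joint stirrup below 0.004 m); the robot touches nothing.
It fails at once if the stirrup is pulled more than 12 mm past the rider (x of pointer in the frame of mark below -0.012 m).
It fails at once if the stirrup snaps back (faster than 0.3 m/s) (velocity of joint stirrup below -0.3 m/s).
It fails at once if the handle is dropped (falls free at over 0.5 m/s) (linear speed of handle above 0.5 m/s and contact force between the fingers and handle below 0.1 N).
It fails at once if a bystander is moved by more than 30 mm (distance of any of column, discs, hammer from where it was at the start of the episode above 0.03 m).
It also fails if it takes over 61 s, if anything falls off the work surface, if the arm or the gripper's body presses on something with over 40 N, if the wrist force passes 120 N, or if a joint passes its speed limit or range.

## Working session

There is one attempt and no reset: what is moved stays moved. The work goes in short steps, Python scripts to look and compute and a shell command to move; the robot and the scene stay as the last step left them, time stands still between calls to the robot, and variables do not carry over. Pictures are saved under pics/ and viewed, at most 10 in all, crops included, and the job is handed in when it is done.

```bash
ls; mkdir -p pics
python3 - <<'E'
from station import status, viewer, ctrl
import cv2, numpy as np
print(status.get_obs(), ctrl.hold_point_z)
for n in("scene","top"):
    r=viewer.get_image(n); cv2.imwrite(f"pics/{n}0.png",cv2.cvtColor(r["img"],cv2.COLOR_RGB2BGR)); R=cv2.Rodrigues(np.array(r["rvec"]))[0]
    print(n,r["fovy"],r["cx"],r["cy"],r["rvec"],r["tvec"],-R.T@np.array(r["tvec"]))
E
```

```text
pics
{'t': 0.0, 'q': array([-1.26100510e+00,  5.33680632e-02,  1.61429355e+00,  1.24355680e-05,
        1.47599916e+00, -1.18953414e-01]), 'dq': array([-2.62433178e-04, -1.75820461e-05,  1.10403093e-05, -3.40948523e-04,
       -3.08131976e-03, -1.33017218e-03]), 'effort': array([ 8.39966342e-04, -3.93686163e+01, -3.70172381e+01,  8.15134081e-05,
        7.07957981e-03, -1.96600087e-05]), 'tool_pos': array([ 0.25966984, -0.5678196 ,  0.23005634]), 'tool_rot': array([-3.06766960e+00, -6.67884035e-01,  2.89961204e-04]), 'contact_force': array([0.46874189, 0.42577476, 0.58530051]), 'wrist_torque': array([ 0.05056827, -0.0368926 ,  0.05146586]), 'grip_force': 0.0, 'opening': 0.08574506908633084} 0.0187
scene 49.60086954226078 318.4411424450883 240.15744236290368 [ 0.94883446  2.28525318 -1.22743557] [ 0.34650299 -0.13682201  1.51067404] [1.20327645 0.68565799 0.70916819]
top 48.60526619405455 327.2476049288673 244.76161683807402 [ 2.17041019 -2.11226106  0.1774387 ] [-0.03085425  0.51263018  1.54320365] [ 0.26240971 -0.01023194  1.60507185]
```

View pics/scene0.png

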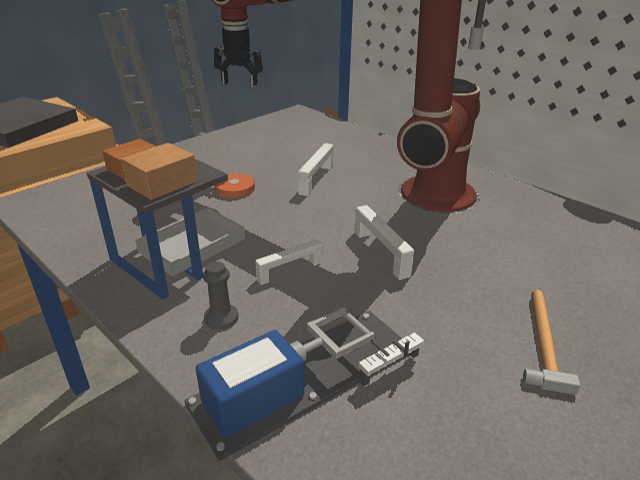

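View pics/top0.png

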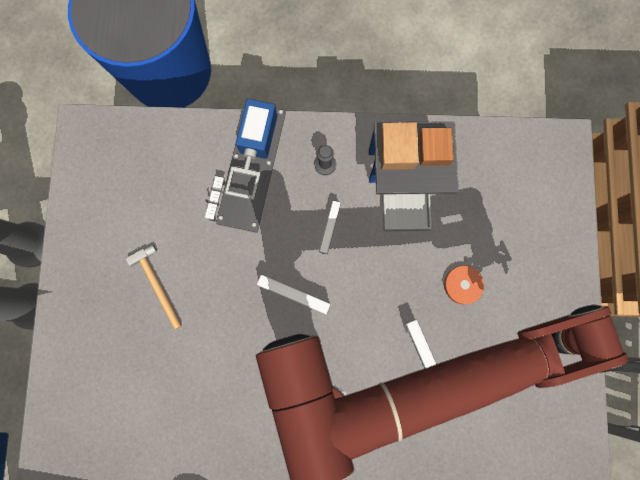

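Scene view: gauge at about (330,360), tray (190,240), and handles at (317,168), (385,240) and (290,262). Top view: handles at (330,227), (293,294) and (419,345), with the last one near the arm. The gauge is at (245,160), the rider on the rail near (215,197), and the tray at (407,211).

```bash
cat > h.py <<'E'
import cv2, numpy as np
from station import viewer
class V:
    def __init__(s,n):
        r=viewer.get_image(n); s.img=cv2.cvtColor(r["img"],cv2.COLOR_RGB2BGR)
        s.R=cv2.Rodrigues(np.array(r["rvec"]))[0]; s.t=np.array(r["tvec"]); s.f=240/np.tan(np.radians(r["fovy"]/2)); s.c=np.array([r["cx"],r["cy"]]); s.o=-s.R.T@s.t
    def ray(s,p):
        p=np.atleast_2d(np.array(p,float)); return np.c_[(p-s.c)/s.f,np.ones(len(p))]@s.R
    def pl(s,p,z):
        d=s.ray(p); return (s.o+d*((z-s.o[2])/d[:,2])[:,None])[:,:2]
    def px(s,P):
        q=np.atleast_2d(np.array(P,float))@s.R.T+s.t; return q[:,:2]/q[:,2:]*s.f+s.c
def tri(a,pa,b,pb):
    da,db=a.ray(pa)[0],b.ray(pb)[0]; k=np.linalg.lstsq(np.c_[da,-db],b.o-a.o,rcond=None)[0]
    A,B=a.o+k[0]*da,b.o+k[1]*db; return (A+B)/2,np.linalg.norm(A-B)
def crop(v,x,y,w,h,k,name): cv2.imwrite(name,cv2.resize(v.img[y:y+h,x:x+w],None,fx=k,fy=k,interpolation=cv2.INTER_CUBIC))
E
python3 - <<'E'
from h import *
T=V("top"); S=V("scene")
hsv=cv2.cvtColor(T.img,cv2.COLOR_BGR2HSV)
m=((hsv[...,1]<30)&(hsv[...,2]>170)).astype(np.uint8)
for c in cv2.findContours(m,cv2.RETR_EXTERNAL,cv2.CHAIN_APPROX_NONE)[0]:
    if cv2.contourArea(c)<60: continue
    p=c[:,0,:]; w=T.pl(p,.055).astype(np.float32)
    r=cv2.minAreaRect(w*1000); print(p.mean(0).round(),np.round(r[0],1),np.round(r[1],1),round(r[2],1))
crop(T,200,85,100,150,4,"pics/tg.png"); crop(S,180,300,260,160,3,"pics/sg.png")
E
```

```text
[488. 421.] [  23.5 -479.5] [33.3 47.2] 36.2
[376. 353.] [ 203.9 -167.9] [133.9  70.6] 55.0
[210. 348.] [200.9 311.3] [74.2 47.3] 31.6
[422. 344.] [ 231.6 -294.6] [136.8  39.9] 27.5
[294. 294.] [361.7  77.5] [228.4  38. ] 69.7
[142. 255.] [463.9 528.8] [36.2 93.4] 17.0
[151. 234.] [522.2 508.1] [ 79.1 130. ] 29.3
[210. 212.] [599.7 335.7] [28.9 55.6] 77.7
[330. 226.] [567.9 -23.9] [ 24.  156.2] 77.6
[402. 202.] [ 645.7 -243.5] [ 55.2 125. ] 6.2
[214. 196.] [649.3 325.8] [27.3 34. ] 77.7
[217. 181.] [694.1 320.3] [33.1 41. ] 79.6
[242. 175.] [725.6 237.5] [ 87.5 151.3] 79.5
[255. 123.] [882.9 214.2] [ 61.4 103.8] 79.5
```

View pics/tg.png

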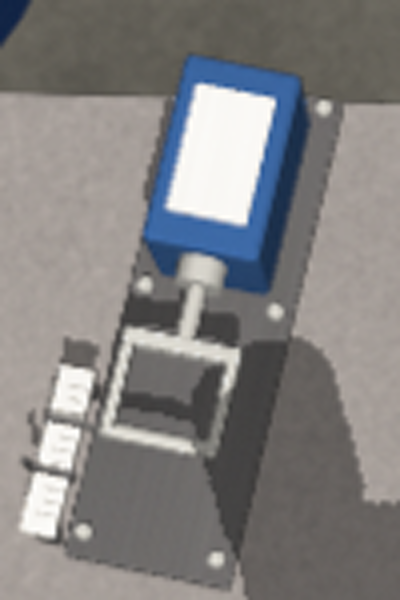

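View pics/sg.png

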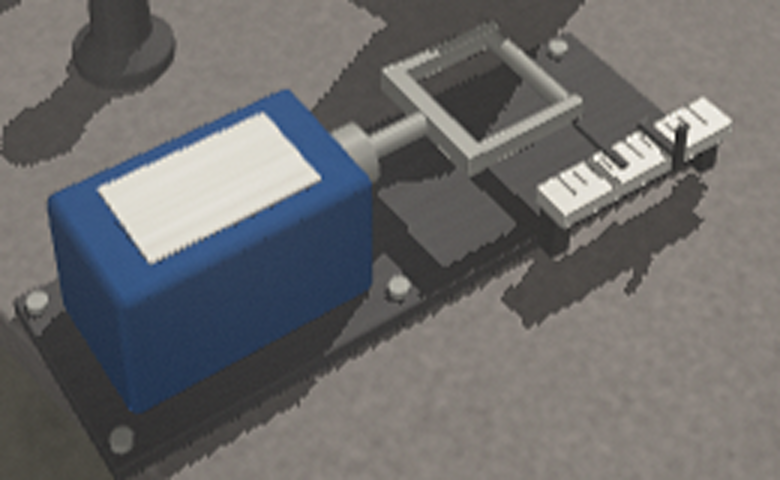

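Top crop: the drawbar runs (105,435)–(210,452), with the rail to its left. Scene crop: pointer tip near (625,165), rider strip (640,125)–(690,165) with its tab at (683,145). Handle candidate 1 measures 24 x 156, so it fits. Next I'll measure the rest.

Run:
```python
from h import *
T=V("top"); S=V("scene")
a=cv2.resize(T.img[180:240,370:470],None,fx=4,fy=4,interpolation=cv2.INTER_CUBIC)   # 400x240
b=cv2.resize(S.img[195:275,120:260],None,fx=3,fy=3,interpolation=cv2.INTER_CUBIC)    # 420x240
c=cv2.resize(S.img[325:385,340:430],None,fx=5,fy=5,interpolation=cv2.INTER_CUBIC)  #450x300
d=cv2.resize(T.img[165:225,200:270],None,fx=5,fy=5,interpolation=cv2.INTER_CUBIC)#350x300
M=np.zeros((550,800,3),np.uint8); M[:240,:400]=a; M[:240,400:]=b[:,:400]; M[250:550,:450]=c; M[250:550,450:]=d
cv2.imwrite("pics/m.png",M)
# handle candidates in scene
h=cv2.cvtColor(S.img,cv2.COLOR_BGR2HSV); 
tp=[("1",(329.9,227)),("3",(419,344))]
for n,p in tp:
  print(n,S.px([*T.pl(p,.055)[0],.055]))
for n,e in (("1T",[(325,251.5),(335,202)]),):
  w=T.pl(e,.055);print(w,S.px(np.c_[w,[.055]*2]))
e=[(298,170),(329,147)]; w=S.pl(e,.055); print("3S",w,np.linalg.norm(w[1]-w[0]))
# blue housing top edges
H=cv2.cvtColor(T.img,cv2.COLOR_BGR2HSV); m=((H[...,0]>100)&(H[...,0]<125)&(H[...,1]>120)).astype(np.uint8); m[:95]=0;m[:, :232]=0;m[:,290:]=0
c=max(cv2.findContours(m,cv2.RETR_EXTERNAL,cv2.CHAIN_APPROX_NONE)[0],key=cv2.contourArea)[:,0]
print(cv2.approxPolyDP(c,4,True)[:,0].tolist()); print(cv2.minAreaRect((T.pl(c,.1)*1000).astype(np.float32)))
db=[(226.2,193.5),(252.5,198)]; print("drawbar T",T.pl(db,.07),"S",S.pl([(346.7,315),(371.7,334.3)],.07))
print("bolts",T.pl([(281,111.8),(220.8,217.8),(254.2,224.8),(236.2,156.2),(268.8,163)],.015))
print("S bolts",S.pl([(192.3,400.7),(366,316),(313,395.7)],.015))
```

```text
1 [[289.01870842 251.23760344]]
3 [[311.82691447 168.81634368]]
[[ 0.49072952 -0.01077399]
 [ 0.64123271 -0.03662669]] [[316.42095878 240.67810919]
 [258.61530147 262.86136319]]
3S [[ 0.26412865 -0.31013403]
 [ 0.07817973 -0.36320879]] 0.19337510238062752
[[247, 99], [236, 144], [241, 153], [251, 147], [256, 156], [266, 157], [274, 105]]
((849.2152099609375, 203.25411987304688), (99.39266967773438, 169.68321228027344), 79.95497131347656)
drawbar T [[0.6542122  0.28690139]
 [0.64274401 0.20834691]] S [[0.64451682 0.21981757]
 [0.65107437 0.28488225]]
bolts [[0.93795425 0.14002718]
 [0.59164292 0.30967559]
 [0.57277938 0.20692958]
 [0.78826308 0.27326329]
 [0.76929171 0.17110294]]
S bolts [[0.93564584 0.14190079]
 [0.57121931 0.2088783 ]
 [0.78714454 0.27523123]]
```

View pics/m.png

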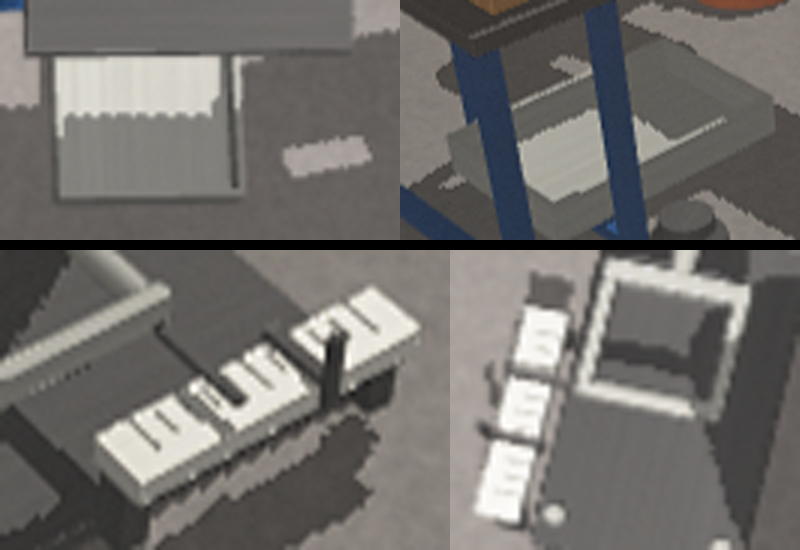

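Mosaic: the tray's front rim is at (57,200)–(243,200), and the pointer tip at (240,400) in the scene panel. The rider strip there runs (265,335)–(325,395). In the top panel the pointer is at y≈372–380 and the rider at y≈430–440.

```bash
cat >> h.py <<'E'
yaw=np.radians(-10.4); G=np.array([[np.cos(yaw),-np.sin(yaw)],[np.sin(yaw),np.cos(yaw)]]); D=np.array([.648,.2470])
def g(w): return (w-D)@G   # world xy -> gauge xy
E
python3 - <<'E'
from h import *
T=V("top"); S=V("scene")
sc=lambda l:[(340+x/5,325+(y-250)/5) for x,y in l]; tc=lambda l:[(200+(x-450)/5,165+(y-250)/5) for x,y in l]
ta=lambda l:[(370+x/4,180+y/4) for x,y in l]; sb=lambda l:[(120+(x-400)/3,195+y/3) for x,y in l]
print("ptr S",g(S.pl(sc([(160,330),(240,402)]),.064)));print("rid S",g(S.pl(sc([(268,337),(322,383)]),.055)))
print("railS",g(S.pl(sc([(97,437),(375,288),(420,326),(140,487)]),.054)))
print("ptr T",g(T.pl(tc([(500,371),(570,381)]),.064)));print("rid T",g(T.pl(tc([(540,438),(500,431)]),.055)))
print("drawT",g(T.pl([(226.2,193.5),(252.5,198)],.07)), "S", g(S.pl([(346.7,315),(371.7,334.3)],.07)))
print("tray front T",T.pl(ta([(57,200),(243,200)]),.046)); print("shelf front T",T.pl(ta([(24,52),(353,52)]),.215))
print("tray side T", T.pl(ta([(45,60),(243,60)]),.046))
print("tray S rim",S.pl(sb([(660,41),(775,97),(450,140),(535,205)]),.046))
H=cv2.cvtColor(T.img,cv2.COLOR_BGR2HSV)
E
```

```text
ptr S [[0.00216038 0.04639277]
 [0.00192187 0.08822487]]
rid S [[-0.03372049  0.06395087]
 [-0.03411581  0.09137134]]
railS [[ 0.04562193  0.06610626]
 [-0.0835004   0.06650031]
 [-0.08311732  0.0898141 ]
 [ 0.04784742  0.09159803]]
ptr T [[0.00296185 0.09204741]
 [0.00569185 0.04984968]]
rid T [[-0.03013121  0.0612318 ]
 [-0.0309371   0.0855866 ]]
drawT [[-0.00109282  0.04036729]
 [ 0.00180799 -0.03896689]] S [[ 0.00148099 -0.02736464]
 [-0.00381461  0.03781488]]
tray front T [[ 0.56184716 -0.1859303 ]
 [ 0.56575431 -0.32501348]]
shelf front T [[ 0.63014357 -0.14369163]
 [ 0.63651526 -0.36559596]]
tray side T [[ 0.66909444 -0.17584765]
 [ 0.67338598 -0.3254843 ]]
tray S rim [[ 0.57533891 -0.32143802]
 [ 0.56236856 -0.1823132 ]
 [ 0.77949699 -0.30712329]
 [ 0.77907463 -0.18721704]]
```

Gauge geometry agrees with the spec: rail and drawbar fit to about 3 mm, and the rider sits about 35 mm from the pointer. The tray is centred near (0.670,-0.252) with yaw 1.6°. The handle is at (0.566,-0.024) with yaw about -11°. I'll grip 30 mm toward its near end with the tool tilted 40°, so the wrist clears the shelf. First I'll orient the tool.

```bash
cat > plan.py <<'E'
import sys; from h import *; from station import status
from scipy.spatial.transform import Rotation as Ro
# plan.py cx cy legz yawdeg : handle origin target -> needed turn (units of 5deg) and shift (units of 30mm) in tool axes
OFF,TILT=-.030,40
def go(cx,cy,lz,yd):
    o=status.get_obs(); R=Ro.from_rotvec(o["tool_rot"])
    Rt=Ro.from_euler("z",yd,degrees=True)*Ro.from_rotvec([np.pi,0,0])*Ro.from_euler("y",TILT,degrees=True)
    u=np.array([np.cos(np.radians(yd)),np.sin(np.radians(yd)),0])
    p=np.array([cx,cy,lz+.045])+OFF*u+.0187*Rt.apply([0,0,1])
    d=p-o["tool_pos"]
    print("t",o["t"],"tool",o["tool_pos"].round(4),"F",o["contact_force"].round(1),"open",round(o["opening"],4),"grip",round(o["grip_force"],1))
    print("target",p.round(4),"turn/5deg",np.degrees((R.inv()*Rt).as_rotvec()/5).round(2),"shift/30mm cur axes",(R.inv().apply(d)/.03).round(2),"tgt axes",(Rt.inv().apply(d)/.03).round(2))
if __name__=="__main__": go(*map(float,sys.argv[1:5]))
E
python3 -m jog '[[0,0,0.885,0,0,0,1],[0,0,0.885,0,0,0,1],[0,0,0.885,0,0,0,1],[0,0,0.885,0,0,0,1],[0,0,0.885,0,0,0,1]]' && python3 -m jog '[[0,0,0.885,0,0,0,1],[0,0,0.885,0,0,0,1],[0,0,0.885,0,0,0,1],[0,1,0,0,0,0,1],[0,1,0,0,0,0,1]]' && python3 -m jog '[[0,1,0,0,0,0,1],[0,1,0,0,0,0,1],[0,1,0,0,0,0,1],[0,1,0,0,0,0,1],[0,1,0,0,0,0,1]]' && python3 -m jog '[[0,1,0,0,0,0,1],[0,0,0,0,0,0,1]]'
python3 plan.py .566 -.024 .10 -10.8
```

```text
t: 1.02
tool_pos: [0.2599, -0.5684, 0.2313]
tool_rot: [3.141, 0.063, 0.0]
contact_force: [0.8, 0.0, 0.0]
opening: 0.0858
grip_force: 0.0
t: 1.65
tool_pos: [0.2603, -0.5685, 0.2315]
tool_rot: [3.098, -0.293, 0.275]
contact_force: [0.0, 0.2, -0.0]
opening: 0.0854
grip_force: 0.0
t: 2.28
tool_pos: [0.2597, -0.5685, 0.2317]
tool_rot: [2.928, -0.277, 0.927]
contact_force: [0.0, -0.6, 0.5]
opening: 0.0852
grip_force: 0.0
t: 2.52
tool_pos: [0.2588, -0.5679, 0.2299]
tool_rot: [2.882, -0.277, 1.047]
contact_force: [0.1, 0.8, 0.8]
opening: 0.0853
grip_force: 0.0
t 2.525 tool [ 0.2588 -0.5679  0.2299] F [0.1 0.8 0.8] open 0.0853 grip 0.0
target [ 0.5483 -0.0206  0.1307] turn/5deg [-0.    0.02 -0.04] shift/30mm cur axes [  2.46 -19.73   6.43] tgt axes [  2.52 -19.73   6.43]
```

```bash
python3 -m jog '[[0,0,0,0.12,-0.985,0,1],[0,0,0,0.12,-0.985,0,1],[0,0,0,0.12,-0.985,0,1],[0,0,0,0.12,-0.985,0,1],[0,0,0,0.12,-0.985,0,1]]' | head -1 && python3 -m jog '[[0,0,0,0.12,-0.985,0,1],[0,0,0,0.12,-0.985,0,1],[0,0,0,0.12,-0.985,0,1],[0,0,0,0.12,-0.985,0,1],[0,0,0,0.12,-0.985,0,1]]' |head -1 &&  python3 -m jog '[[0,0,0,0.12,-0.985,0,1],[0,0,0,0.12,-0.985,0,1],[0,0,0,0.12,-0.985,0,1],[0,0,0,0.12,-0.985,0,1],[0,0,0,0.12,-0.985,0,1]]' |head -1 &&  python3 -m jog '[[0,0,0,0.12,-0.985,0,1],[0,0,0,0.12,-0.985,0,1],[0,0,0,0.12,-0.985,0,1],[0,0,0,0.12,-0.985,0,1],[0,0,0,0.12,-0.985,0,1]]' | head -1&& python3 -m jog '[[0,0,0,0,0,0.9,1],[0,0,0,0,0,0.9,1],[0,0,0,0,0,0.9,1],[0,0,0,0,0,0,1],[0,0,0,0,0,0,1]]'
python3 plan.py .566 -.024 0 -10.8
python3 - <<'E'
from h import *
T=V("top");S=V("scene")
for V_,n in((T,"T"),(S,"S")):
    print(n,V_.px([[.566,-.024,.055],[.645,-.039,.055],[.487,-.009,.055]]).round())
M=np.zeros((560,800,3),np.uint8)
M[:480,:400]=cv2.resize(T.img[170:290,280:380],None,fx=4,fy=4,interpolation=cv2.INTER_CUBIC); M[:480,400:]=cv2.resize(S.img[180:300,230:330],None,fx=4,fy=4,interpolation=cv2.INTER_CUBIC)
cv2.imwrite("pics/m2.png",M)
E
```

```text
t: 3.15
t: 3.78
t: 4.4
t: 5.03
t: 5.65
tool_pos: [0.5039, -0.0262, 0.2179]
tool_rot: [2.899, -0.269, 1.028]
contact_force: [-0.2, 0.0, 0.4]
opening: 0.0853
grip_force: 0.0
t 5.65 tool [ 0.5039 -0.0262  0.2179] F [-0.2  0.   0.4] open 0.0853 grip 0.0
target [ 0.5483 -0.0206  0.0307] turn/5deg [-0.11  0.2   0.  ] shift/30mm cur axes [-2.82 -0.41  5.75] tgt axes [-2.92 -0.46  5.69]
T [[330. 227.]
 [336. 201.]
 [324. 253.]]
S [[288. 251.]
 [257. 263.]
 [318. 240.]]
```

View pics/m2.png

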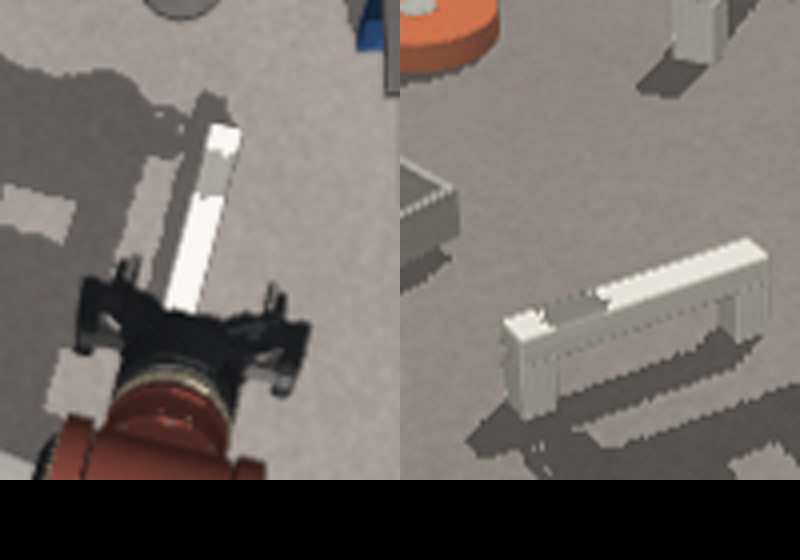

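The handle's far end shows at top-view pixel (336,202) and scene pixel (258,262), both matching the prediction. The fingers straddle its line. Next I'll descend along the tool axis.

```bash
python3 -m jog '[[-0.11,0.2,0,-0.9,-0.4,0,1],[0,0,0,-0.9,0,0,1],[0,0,0,-0.9,0,0,1],[0,0,0,-0.2,0,0.5,1],[0,0,0,0,0,0.9,1]]' && python3 -m jog '[[0,0,0,0,0,0.9,1],[0,0,0,0,0,0.6,1],[0,0,0,0,0,0,1],[0,0,0,0,0,0,1]]'; python3 plan.py .566 -.024 0 -10.8
```

```text
t: 6.38
tool_pos: [0.4676, -0.0072, 0.1316]
tool_rot: [2.877, -0.272, 1.057]
contact_force: [0.4, -0.6, 0.5]
opening: 0.0855
grip_force: 0.0
t: 6.88
tool_pos: [0.4952, -0.0125, 0.0957]
tool_rot: [2.88, -0.273, 1.05]
contact_force: [-0.1, -0.4, 0.3]
opening: 0.0853
grip_force: 0.0
t 6.875 tool [ 0.4952 -0.0125  0.0957] F [-0.1 -0.4  0.3] open 0.0853 grip 0.0
target [ 0.5483 -0.0206  0.0307] turn/5deg [-0.   -0.01 -0.01] shift/30mm cur axes [-0.02 -0.07  2.81] tgt axes [-0.02 -0.07  2.81]
```

```bash
python3 -m jog '[[0,0,0,0,-0.07,0.9,1],[0,0,0,0,0,0.9,1],[0,0,0,0,0,0.9,1],[0,0,0,0,0,0.15,1],[0,0,0,0,0,0,1]]' && python3 -m jog '[[0,0,0,0,0,0,-1],[0,0,0,0,0,0,-1],[0,0,0,0,0,0,-1],[0,0,0,0,0,0,-1],[0,0,0,0,0,0,-1]]' 100; python3 plan.py .566 -.024 0 -10.8
```

```text
t: 7.5
tool_pos: [0.5493, -0.0207, 0.0298]
tool_rot: [2.881, -0.273, 1.048]
contact_force: [0.5, -0.1, 0.3]
opening: 0.0853
grip_force: 0.0
t: 8.12
tool_pos: [0.5495, -0.0207, 0.0294]
tool_rot: [2.881, -0.272, 1.048]
contact_force: [-7.5, 1.0, 7.5]
opening: 0.023
grip_force: 97.5
t 8.125 tool [ 0.5495 -0.0207  0.0294] F [-7.5  1.   7.5] open 0.023 grip 97.5
target [ 0.5483 -0.0206  0.0307] turn/5deg [-0.  0.  0.] shift/30mm cur axes [-0.    0.01 -0.06] tgt axes [-0.    0.01 -0.06]
```

```bash
python3 -m jog '[[0,0,0,0.2,0,-0.23,-1],[0,0,0,0.55,0,-0.66,-1],[0,0,0,0.55,0,-0.66,-1],[0,0,0,0.55,0,-0.66,-1],[0,0,0,0.3,0,-0.35,-1]]' && python3 -m jog '[[0,0,0,0,0,0,-1]]'; python3 plan.py .6155 .253 .10 -10.4
python3 - <<'E'
from h import *
S=V("scene");T=V("top")
from station import status
M=np.zeros((560,800,3),np.uint8)
M[:480,:400]=cv2.resize(T.img[170:290,280:380],None,fx=4,fy=4,interpolation=cv2.INTER_CUBIC); M[:480,400:]=cv2.resize(S.img[160:280,220:320],None,fx=4,fy=4,interpolation=cv2.INTER_CUBIC)
cv2.imwrite("pics/m3.png",M)
E
```

```text
t: 8.75
tool_pos: [0.5491, -0.0207, 0.1298]
tool_rot: [2.881, -0.273, 1.047]
contact_force: [-0.2, -0.0, -2.5]
opening: 0.0228
grip_force: 97.3
t: 8.88
tool_pos: [0.5495, -0.0208, 0.1297]
tool_rot: [2.881, -0.273, 1.048]
contact_force: [-0.6, -0.4, -2.9]
opening: 0.0228
grip_force: 97.3
t 8.875 tool [ 0.5495 -0.0208  0.1297] F [-0.6 -0.4 -2.9] open 0.0228 grip 97.3
target [0.5978 0.2562 0.1307] turn/5deg [ 0.05  0.   -0.07] shift/30mm cur axes [-0.1  -9.37 -0.12] tgt axes [-0.04 -9.37 -0.08]
```

View pics/m3.png

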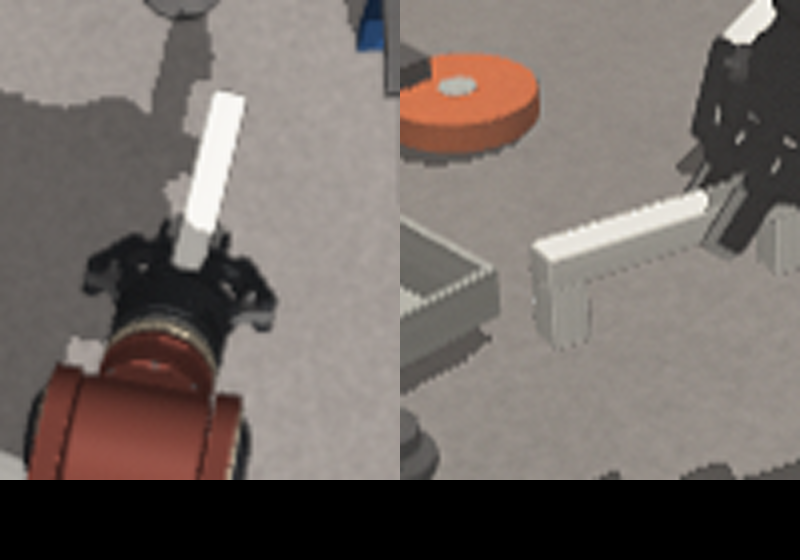

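The handle is held and looks level. Its far end is at top-view pixel (337.2,193.7) and scene pixel (255,223). I'll triangulate that, then carry the handle over to the gauge.

```bash
python3 - <<'E'
from h import *
print(tri(V("top"),(337.2,193.7),V("scene"),(255.2,223)), "expect", [.566+.08*.982,-.024-.08*.187,.155])
E
python3 -m jog '[[0,0,-0.08,0,-0.94,0,-1],[0,0,0,0,-0.94,0,-1],[0,0,0,0,-0.94,0,-1],[0,0,0,0,-0.94,0,-1],[0,0,0,0,-0.94,0,-1]]' |head -1&& python3 -m jog '[[0,0,0,0,-0.94,0,-1],[0,0,0,0,-0.94,0,-1],[0,0,0,0,-0.94,0,-1],[0,0,0,0,-0.94,0,-1],[0,0,0,0,-0.94,0,-1]]'|head -1 && python3 -m jog '[[0,0,0,0,0,0,-1],[0,0,0,0,0,0,-1]]'; python3 plan.py .6155 .253 .10 -10.4
python3 - <<'E'
from h import *
S=V("scene");T=V("top")
M=np.zeros((560,800,3),np.uint8)
M[:480,:400]=cv2.resize(T.img[130:250,200:300],None,fx=4,fy=4,interpolation=cv2.INTER_CUBIC); M[:480,400:]=cv2.resize(S.img[270:390,320:420],None,fx=4,fy=4,interpolation=cv2.INTER_CUBIC)
cv2.imwrite("pics/m4.png",M)
E
```

```text
(array([ 0.6410181 , -0.04035477,  0.15361571]), np.float64(0.0005594783388798343)) expect [0.6445599999999999, -0.03896, 0.155]
t: 9.7
t: 10.32
t: 10.58
tool_pos: [0.6002, 0.256, 0.1264]
tool_rot: [2.88, -0.262, 1.042]
contact_force: [-0.3, -0.6, -3.5]
opening: 0.0227
grip_force: 98.2
t 10.575 tool [0.6002 0.256  0.1264] F [-0.3 -0.6 -3.5] open 0.0227 grip 98.2
target [0.5978 0.2562 0.1307] turn/5deg [0.06 0.04 0.02] shift/30mm cur axes [ 0.03  0.01 -0.16] tgt axes [ 0.03  0.01 -0.16]
```

View pics/m4.png

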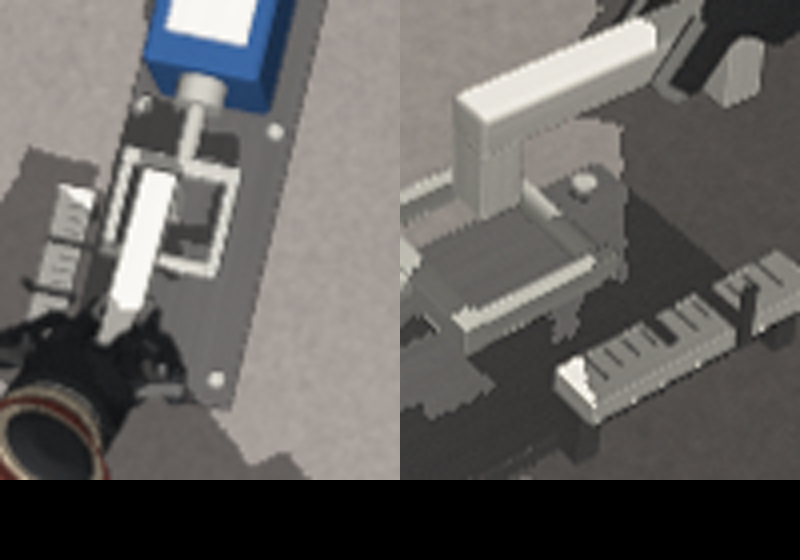

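Far end top centre is at top-view pixel (238.7,173) and scene pixel (337.7,298). I'll check that against the window.

Run:
```python
from h import *
T=V("top");S=V("scene")
p,e=tri(T,(238.7,173),S,(337.7,298)); print(p,e,"gauge",g(p[:2]))
print("T at .151",g(T.pl([(238.7,173)],.151)),"S",g(S.pl([(337.7,298)],.151)))
# stirrup window mid: inner corners T crop (132,172)(213,187)(200,252?)
print(g(T.pl([(200+134/4,130+170/4),(200+218/4,130+190/4),(200+200/4,130+265/4),(200+125/4,130+245/4)],.077)))
```

```text
[0.69412511 0.23942072 0.15077088] 0.00017697721646519826 gauge [0.04673555 0.0008717 ]
T at .151 [[0.0467438  0.00076398]] S [[0.04684461 0.00115163]]
[[ 0.06433145  0.03267054]
 [ 0.06239564 -0.03179271]
 [ 0.00391144 -0.03184191]
 [ 0.00715221  0.02575475]]
```

```bash
python3 -m jog '[[0,0,0,-0.34,0,0.41,-1],[0,0,0,-0.34,0,0.41,-1],[0,0,0,-0.34,0,0.41,-1],[0,0,0,0,0,0,-1]]' && python3 plan.py .5967 .2565 .048 -10.4
```

```text
t: 11.28
tool_pos: [0.5993, 0.2553, 0.0765]
tool_rot: [2.88, -0.261, 1.038]
contact_force: [0.3, 0.2, -4.1]
opening: 0.0229
grip_force: 98.2
t 11.275 tool [0.5993 0.2553 0.0765] F [ 0.3  0.2 -4.1] open 0.0229 grip 98.2
target [0.579  0.2597 0.0787] turn/5deg [0.08 0.06 0.04] shift/30mm cur axes [-0.49 -0.02 -0.5 ] tgt axes [-0.48 -0.02 -0.5 ]
```

```bash
python3 -m jog '[[0,0,0,-0.21,0,-0.26,-1],[0,0,0,-0.25,0,-0.21,-1],[0,0,0,0,0,0,-1]]' && python3 -m jog '[[0,0,0,-0.19,0,-0.16,-1],[0,0,0,-0.19,0,-0.16,-1],[0,0,0,0,0,0,-1],[0,0,0,0,0,0,-1]]'
python3 - <<'E'
from h import *
from station import status
print(status.get_obs()["tool_pos"])
S=V("scene");T=V("top")
M=np.zeros((400,800,3),np.uint8)
M[:400,:400]=cv2.resize(T.img[150:250,200:300],None,fx=4,fy=4,interpolation=cv2.INTER_CUBIC); M[:400,400:]=cv2.resize(S.img[290:390,340:440],None,fx=4,fy=4,interpolation=cv2.INTER_CUBIC)
cv2.imwrite("pics/m5.png",M)
E
```

```text
t: 11.65
tool_pos: [0.5817, 0.2604, 0.0832]
tool_rot: [2.88, -0.261, 1.049]
contact_force: [3.2, -0.3, -3.7]
opening: 0.0227
grip_force: 98.4
t: 12.15
tool_pos: [0.5678, 0.2629, 0.083]
tool_rot: [2.88, -0.262, 1.048]
contact_force: [4.3, 0.2, -1.7]
opening: 0.0228
grip_force: 98.1
[0.56775275 0.2629483  0.08300782]
```

View pics/m5.png

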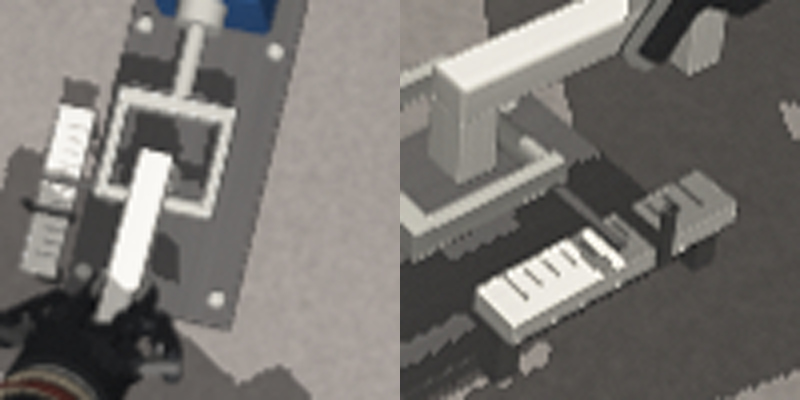

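The handle is hooked and the stirrup is drawing. The pointer tip in the scene crop is near (628,247), short of the rider.

```bash
cat > ptr.py <<'E'
from h import *
S=V("scene")
# unlit rail top darker; sample a line across gauge x at pointer height, y=0.080..0.086, print darkness profile
for y,z in((.080,.064),(.070,.055)):
    xs=np.arange(-.060,.012,.002); r=[]
    for x in xs:
        w=D+G@np.array([x,y]); p=S.px([*w,z])[0]; r.append(cv2.getRectSubPix(S.img,(1,1),(float(p[0]),float(p[1]))).mean())
    print(y,z,[(round(x*1000),round(v)) for x,v in zip(xs,r)])
E
python3 ptr.py; python3 -c "
from h import *
S=V('scene');print(g(S.pl([(340+228/4,290+247/4),(340+160/4,290+190/4)],.064)))"
```

```text
0.08 0.064 [(-60, 99), (-58, 124), (-56, 132), (-54, 126), (-52, 99), (-50, 76), (-48, 90), (-46, 107), (-44, 113), (-42, 106), (-40, 100), (-38, 129), (-36, 128), (-34, 88), (-32, 57), (-30, 54), (-28, 56), (-26, 74), (-24, 117), (-22, 98), (-20, 100), (-18, 108), (-16, 97), (-14, 86), (-12, 74), (-10, 180), (-8, 239), (-6, 235), (-4, 157), (-2, 96), (0, 111), (2, 130), (4, 185), (6, 230), (8, 167), (10, 201)]
0.07 0.055 [(-60, 112), (-58, 86), (-56, 116), (-54, 132), (-52, 132), (-50, 118), (-48, 95), (-46, 121), (-44, 134), (-42, 113), (-40, 71), (-38, 54), (-36, 55), (-34, 61), (-32, 96), (-30, 113), (-28, 100), (-26, 111), (-24, 108), (-22, 96), (-20, 74), (-18, 89), (-16, 194), (-14, 245), (-12, 215), (-10, 122), (-8, 95), (-6, 123), (-4, 192), (-2, 239), (0, 218), (2, 182), (4, 213), (6, 235), (8, 235), (10, 223)]
[[-0.01649791  0.09051731]
 [-0.01514639  0.04768501]]
```

```bash
python3 -m jog '[[0,0,0,-0.19,0,-0.16,-1],[0,0,0,-0.19,0,-0.16,-1],[0,0,0,0,0,0,-1],[0,0,0,0,0,0,-1]]'
python3 - <<'E'
from h import *
from station import status
print(status.get_obs()["tool_pos"])
S=V("scene");T=V("top")
M=np.zeros((600,800,3),np.uint8)
a=cv2.resize(S.img[325:365,385:430],None,fx=10,fy=10,interpolation=cv2.INTER_CUBIC)
b=cv2.resize(T.img[180:220,203:238],None,fx=10,fy=10,interpolation=cv2.INTER_CUBIC)
M[:400,:450]=cv2.convertScaleAbs(a,alpha=1.5,beta=0); M[:400,450:800]=cv2.convertScaleAbs(b,alpha=1.5,beta=0)
cv2.imwrite("pics/m6.png",M)
E
```

```text
t: 12.85
tool_pos: [0.5532, 0.2655, 0.0829]
tool_rot: [2.88, -0.262, 1.048]
contact_force: [7.1, -0.7, -2.4]
opening: 0.0228
grip_force: 98.0
[0.55317536 0.26553974 0.08290009]
```

View pics/m6.png

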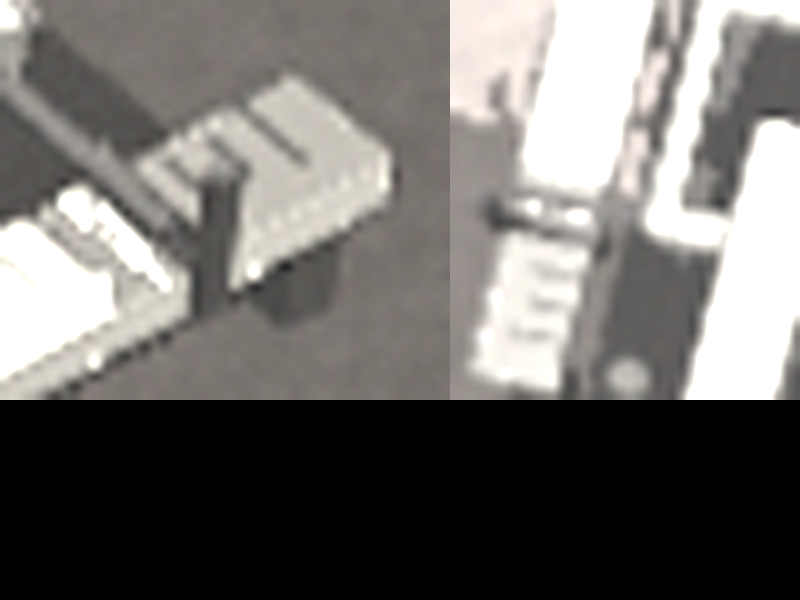

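The pointer line in the scene crop, (15,80)→(190,235), reaches the rider's tab at (215,160–310). In the top crop the light tongue lies along the dark rider at y≈210.

Run:
```python
from h import *
S=V("scene");T=V("top")
p=lambda x,y:(385+x/10,325+y/10)
print("ptr S",g(S.pl([p(30,92),p(110,165),p(185,232)],.064)))
print("tab top outer",g(S.pl([p(222,155),p(205,165),p(240,170)],.079)), "tab base",g(S.pl([p(195,310),p(230,295)],.054)))
print("ptr T",g(T.pl([(203+8.5,180+20.7),(203+13,180+21.3)],.065)),"rid T",g(T.pl([(203+5,180+21.3),(203+15,180+23.8)],.056)))
o=cv2.imread("pics/scene0.png").mean(2)
for z in(.054,.057):
  for y in(.068,.075,.080):
    xs=np.arange(-.048,-.022,.001); P=S.px(np.array([[*(D+G@np.array([x,y])),z] for x in xs])).astype(np.float32)
    v=cv2.remap(o.astype(np.float32),P[:,0].copy(),P[:,1].copy(),cv2.INTER_LINEAR)[:,0]; w=np.clip(150-v,0,None); print(z,y,"rider gx",(w*xs).sum()/w.sum(), xs[v<110][[0,-1]])
```

```text
ptr S [[-0.03240226  0.04938335]
 [-0.03180234  0.07110583]
 [-0.03149367  0.09058235]]
tab top outer [[-0.03773846  0.09088093]
 [-0.03365933  0.09101269]
 [-0.03778239  0.09528725]] tab base [[-0.02784667  0.0985037 ]
 [-0.03528312  0.09931925]]
ptr T [[-0.03047842  0.07897279]
 [-0.02947343  0.06549447]] rid T [[-0.03267213  0.09107781]
 [-0.03389499  0.06010923]]
0.054 0.068 rider gx -0.03601348102593769 [-0.04  -0.033]
0.054 0.075 rider gx -0.03657725259410621 [-0.04  -0.033]
0.054 0.08 rider gx -0.03998365909274084 [-0.048 -0.033]
0.057 0.068 rider gx -0.03405425724156984 [-0.038 -0.03 ]
0.057 0.075 rider gx -0.034238639959965025 [-0.038 -0.031]
0.057 0.08 rider gx -0.03888518779894914 [-0.048 -0.031]
```

Both views put the pointer about 3 mm short. I'll move 3 mm more and hold.

```bash
python3 -m jog '[[0,0,0,-0.077,0,-0.064,-1],[0,0,0,0,0,0,-1],[0,0,0,0,0,0,-1],[0,0,0,0,0,0,-1],[0,0,0,0,0,0,-1]]' && python3 -m jog '[[0,0,0,0,0,0,-1],[0,0,0,0,0,0,-1],[0,0,0,0,0,0,-1],[0,0,0,0,0,0,-1],[0,0,0,0,0,0,-1]]'|head -3; python3 -m jog '[[0,0,0,0,0,0,-1],[0,0,0,0,0,0,-1],[0,0,0,0,0,0,-1],[0,0,0,0,0,0,-1]]'|head -3
python3 - <<'E'
from h import *
S=V("scene")
o=S.img.astype(np.float32).mean(2)
for y in(.045,.050,.055,.060):   # pointer over the base/gap, profile at z=.064
    xs=np.arange(-.048,-.018,.002); P=S.px(np.array([[*(D+G@np.array([x,y])),.064] for x in xs])).astype(np.float32)
    print(y,[(int(round(x*1e3)),int(a)) for x,a in zip(xs,cv2.remap(o,P[:,0].copy(),P[:,1].copy(),cv2.INTER_LINEAR)[:,0])])
E
```

```text
t: 13.68
tool_pos: [0.5504, 0.2661, 0.0829]
tool_rot: [2.88, -0.262, 1.048]
contact_force: [7.5, 0.0, -3.7]
opening: 0.0226
grip_force: 97.8
t: 14.3
tool_pos: [0.5504, 0.2661, 0.0829]
tool_rot: [2.88, -0.262, 1.048]
t: 14.8
tool_pos: [0.5504, 0.2661, 0.0829]
tool_rot: [2.88, -0.262, 1.048]
0.045 [(-48, 76), (-46, 65), (-44, 56), (-42, 56), (-40, 55), (-38, 61), (-36, 78), (-34, 89), (-32, 69), (-30, 55), (-28, 59), (-26, 59), (-24, 62), (-22, 43), (-20, 63)]
0.05 [(-48, 73), (-46, 66), (-44, 55), (-42, 55), (-40, 53), (-38, 58), (-36, 78), (-34, 100), (-32, 89), (-30, 66), (-28, 56), (-26, 55), (-24, 55), (-22, 56), (-20, 56)]
0.055 [(-48, 74), (-46, 63), (-44, 57), (-42, 57), (-40, 56), (-38, 59), (-36, 76), (-34, 96), (-32, 91), (-30, 66), (-28, 55), (-26, 57), (-24, 57), (-22, 57), (-20, 56)]
0.06 [(-48, 75), (-46, 64), (-44, 57), (-42, 56), (-40, 54), (-38, 55), (-36, 74), (-34, 96), (-32, 92), (-30, 65), (-28, 55), (-26, 54), (-24, 55), (-22, 55), (-20, 56)]
```

Pointer is at -33.5 mm and rider at about -35 mm, so they already agree. I'll nudge 1.5 mm more for margin, hold, then ease back slowly.

```bash
python3 -m jog '[[0,0,0,-0.038,0,-0.032,-1],[0,0,0,0,0,0,-1],[0,0,0,0,0,0,-1],[0,0,0,0,0,0,-1],[0,0,0,0,0,0,-1]]'|head -2 && python3 -m jog '[[0,0,0,0,0,0,-1],[0,0,0,0,0,0,-1],[0,0,0,0,0,0,-1],[0,0,0,0,0,0,-1],[0,0,0,0,0,0,-1]]'|head -2
python3 -m jog '[[0,0,0,0.1,0,0.085,-1],[0,0,0,0.15,0,0.13,-1],[0,0,0,0.15,0,0.13,-1],[0,0,0,0.15,0,0.13,-1],[0,0,0,0.15,0,0.13,-1]]' && python3 -m jog '[[0,0,0,0.15,0,0.13,-1],[0,0,0,0.15,0,0.13,-1],[0,0,0,0.12,0,0.1,-1],[0,0,0,0,0,0,-1]]'
```

```text
t: 15.48
tool_pos: [0.5489, 0.2663, 0.0829]
t: 16.1
tool_pos: [0.5489, 0.2663, 0.0829]
t: 16.73
tool_pos: [0.5755, 0.261, 0.0816]
tool_rot: [2.88, -0.263, 1.045]
contact_force: [3.6, 0.5, -2.5]
opening: 0.0227
grip_force: 98.0
t: 17.23
tool_pos: [0.5911, 0.2576, 0.0804]
tool_rot: [2.88, -0.263, 1.043]
contact_force: [-0.8, -0.5, -3.2]
opening: 0.0231
grip_force: 98.4
```

```bash
python3 -m jog '[[0,0,0,0.14,0,0.12,-1],[0,0,0,0,0,0,-1],[0,0,0,0,0,0,-1],[0,0,0,0.43,0,-0.51,-1],[0,0,0,0.43,0,-0.51,-1]]'|head -4 && python3 -m jog '[[0,0,0,0.43,0,-0.51,-1],[0,0,0,0.43,0,-0.51,-1],[0,0,0,0,0,0,-1]]'; python3 plan.py .531 -.2565 .10 1.6
python3 -c "
from h import *
T=V('top');S=V('scene');print('column foot',T.pl([(325,165)],0),S.pl([(221,318)],0)); cv2.imwrite('pics/x.png',T.img)"
```

```text
t: 17.85
tool_pos: [0.5967, 0.257, 0.1213]
tool_rot: [2.88, -0.262, 1.044]
contact_force: [-0.6, 0.2, -3.2]
t: 18.23
tool_pos: [0.5988, 0.258, 0.1649]
tool_rot: [2.88, -0.264, 1.053]
contact_force: [-0.1, 0.8, -4.2]
opening: 0.0226
grip_force: 98.5
t 18.225 tool [0.5988 0.258  0.1649] F [-0.1  0.8 -4.2] open 0.0226 grip 98.5
target [ 0.513  -0.257   0.1307] turn/5deg [ 1.57 -0.03 -1.84] shift/30mm cur axes [-0.51 17.4   1.09] tgt axes [-3.29 17.08 -1.27]
column foot [[ 0.77271165 -0.00335705]] [[ 0.77090517 -0.003992  ]]
```

```bash
python3 -m jog '[[0,0,0,0,0.6,0,-1],[0,0,0,0,0.96,0,-1],[0,0,0,0,0.96,0,-1],[0,0,0,0,0.96,0,-1],[0,0,0,0,0.96,0,-1]]'|head -1 && python3 -m jog '[[0,0,0,0,0.96,0,-1],[0,0,0,0,0.96,0,-1],[0,0,0,0,0.96,0,-1],[0,0,0,0,0.96,0,-1],[0,0,0,0,0.96,0,-1]]'|head -1 && python3 -m jog '[[0,0,0,0,0.96,0,-1],[0,0,0,0,0.96,0,-1],[0,0,0,0,0.96,0,-1],[0,0,0,0,0.96,0,-1],[0,0,0,0,0.96,0,-1]]'|head -1 && python3 -m jog '[[0,0,0,0,0.96,0,-1],[0,0,0,0,0.96,0,-1],[0,0,0,0,0.96,0,-1],[0,0,0,0,0.5,0,-1]]'|head -1 && python3 -m jog '[[0.52,0,-0.61,0,0,0,-1],[0.52,0,-0.61,0,0,0,-1],[0.52,0,-0.61,0,0,0,-1],[0,0,0,0,0,0,-1],[0,0,0,0,0,0,-1]]'; python3 plan.py .531 -.2565 .058 1.6
```

```text
t: 18.95
t: 19.58
t: 20.2
t: 20.7
t: 21.32
tool_pos: [0.5014, -0.2565, 0.1626]
tool_rot: [-2.947, -0.039, -1.067]
contact_force: [0.3, 0.1, -4.1]
opening: 0.0228
grip_force: 98.5
t 21.325 tool [ 0.5014 -0.2565  0.1626] F [ 0.3  0.1 -4.1] open 0.0228 grip 98.5
target [ 0.513  -0.257   0.0887] turn/5deg [ 0.04  0.04 -0.01] shift/30mm cur axes [-1.28  0.02  2.14] tgt axes [-1.29  0.03  2.14]
```

```bash
python3 -m jog '[[0.04,0.04,0,-0.32,0,0.53,-1],[0,0,0,-0.32,0,0.53,-1],[0,0,0,-0.32,0,0.53,-1],[0,0,0,-0.32,0,0.53,-1],[0,0,0,0,0,0,-1]]'; python3 plan.py .531 -.2565 .058 1.6
python3 - <<'E'
from h import *
T=V("top");S=V("scene"); pt=[.531,-.2565,.113]; print(T.px(pt),S.px([.608,-.2565,.113]))
H=cv2.cvtColor(T.img,cv2.COLOR_BGR2HSV); c0=T.px([.56,-.2565,.113])[0].astype(int); print(H[c0[1]-3:c0[1]+4:3,c0[0]-3:c0[0]+4:3].tolist())
m=((H[...,1]<40)&(H[...,2]>200)).astype(np.uint8)
for c in cv2.findContours(m,cv2.RETR_EXTERNAL,cv2.CHAIN_APPROX_NONE)[0]:
    p=c[:,0]; 
    if abs(p.mean(0)-c0).max()<45 and len(p)>15: w=T.pl(p,.113); print(p.min(0),p.max(0),w.min(0),w.max(0),cv2.minAreaRect((w*1000).astype(np.float32)))
E
```

```text
t: 21.95
tool_pos: [0.5123, -0.2542, 0.0861]
tool_rot: [-2.939, -0.04, -1.065]
contact_force: [-0.3, 0.1, -3.3]
opening: 0.0229
grip_force: 98.3
t 21.95 tool [ 0.5123 -0.2542  0.0861] F [-0.3  0.1 -3.3] open 0.0229 grip 98.3
target [ 0.513  -0.257   0.0887] turn/5deg [-0.06  0.03 -0.03] shift/30mm cur axes [ 0.07  0.09 -0.05] tgt axes [ 0.07  0.09 -0.05]
[[411.53992312 236.94586842]] [[208.32504589 198.63955353]]
[[[23, 4, 251], [23, 4, 251], [15, 2, 238]], [[23, 4, 251], [15, 4, 251], [21, 8, 235]], [[23, 4, 251], [15, 4, 251], [19, 9, 238]]]
[424 211] [430 228] [ 0.5580013  -0.30956844] [ 0.60830165 -0.29216531] ((580.5205688476562, -308.4711608886719), (16.093027114868164, 53.225887298583984), 70.91517639160156)
[429 195] [429 208] [ 0.61706445 -0.30686972] [ 0.65557925 -0.30672135] ((636.3218994140625, -306.7955627441406), (2.779066562652588e-05, 38.51505661010742), 89.77928161621094)
[402 195] [424 241] [ 0.51938103 -0.29239466] [ 0.65516411 -0.22873279] ((586.8687133789062, -262.4962158203125), (134.8203582763672, 63.688045501708984), 1.642775058746338)
[384 195] [395 217] [ 0.58699942 -0.20880254] [ 0.6526747  -0.17668019] ((620.5313110351562, -193.26736450195312), (64.9260025024414, 31.1123104095459), 4.272888660430908)
```

```bash
python3 -m jog '[[0,0,0,0.585,0.05,0.44,-1],[0,0,0,0.585,0,0.49,-1],[0,0,0,0.585,0,0.49,-1],[0,0,0,0,0,0,-1]]'; python3 plan.py .668 -.2526 .058 1.6
```

```text
t: 22.55
tool_pos: [0.583, -0.2561, 0.0931]
tool_rot: [-2.941, -0.045, -1.076]
contact_force: [-0.2, 0.1, -3.5]
opening: 0.0228
grip_force: 98.4
t 22.55 tool [ 0.583  -0.2561  0.0931] F [-0.2  0.1 -3.5] open 0.0228 grip 98.4
target [ 0.65   -0.2531  0.0887] turn/5deg [-0.01 -0.04  0.03] shift/30mm cur axes [ 1.61 -0.03  1.56] tgt axes [ 1.62 -0.04  1.55]
```

```bash
python3 -m jog '[[0,0,0,0.4,0,0.39,-1],[0,0,0,0.4,0,0.39,-1],[0,0,0,0.4,0,0.39,-1],[0,0,0,0.41,0,0.39,-1],[0,0,0,0,0,0,-1]]'; python3 plan.py .668 -.2526 .017 1.6
```

```text
t: 23.18
tool_pos: [0.6498, -0.2537, 0.0869]
tool_rot: [-2.941, -0.044, -1.073]
contact_force: [-0.0, -0.0, -2.8]
opening: 0.0227
grip_force: 98.4
t 23.175 tool [ 0.6498 -0.2537  0.0869] F [-0.  -0.  -2.8] open 0.0227 grip 98.4
target [ 0.65   -0.2531  0.0477] turn/5deg [-0.02 -0.02  0.01] shift/30mm cur axes [-0.84 -0.02  1.01] tgt axes [-0.83 -0.02  1.01]
```

```bash
python3 -m jog '[[0,0,0,-0.25,0,0.3,-1],[0,0,0,-0.25,0,0.3,-1],[0,0,0,-0.25,0,0.3,-1],[0,0,0,0,0,0,-1]]'; python3 plan.py .668 -.2526 .017 1.6;  python3 -m jog '[[0,0,0,-0.03,0,0.035,-1],[0,0,0,0,0,0,-1]]';python3 plan.py .668 -.2526 .017 1.6
```

```text
t: 23.68
tool_pos: [0.6472, -0.253, 0.049]
tool_rot: [-2.941, -0.04, -1.068]
contact_force: [0.4, -0.5, -3.2]
opening: 0.0234
grip_force: 98.5
t 23.675 tool [ 0.6472 -0.253   0.049 ] F [ 0.4 -0.5 -3.2] open 0.0234 grip 98.5
target [ 0.65   -0.2531  0.0477] turn/5deg [-0.03  0.02 -0.02] shift/30mm cur axes [0.04 0.   0.1 ] tgt axes [0.04 0.   0.1 ]
t: 23.92
tool_pos: [0.6489, -0.2541, 0.0508]
tool_rot: [-2.941, -0.042, -1.074]
contact_force: [0.1, 0.7, -2.9]
opening: 0.0228
grip_force: 98.5
t 23.925 tool [ 0.6489 -0.2541  0.0508] F [ 0.1  0.7 -2.9] open 0.0228 grip 98.5
target [ 0.65   -0.2531  0.0477] turn/5deg [-0.01 -0.03  0.01] shift/30mm cur axes [-0.04 -0.03  0.11] tgt axes [-0.04 -0.03  0.11]
```

Small steps until contact.

```bash
python3 -m jog '[[0,0,0,-0.045,0,0.05,-1],[0,0,0,0,0,0,-1]]'|sed -n 2,4p; python3 -m jog '[[0,0,0,-0.03,0,0.035,-1],[0,0,0,0,0,0,-1]]'|sed -n 2,4p;  python3 -m jog '[[0,0,0,-0.03,0,0.035,-1],[0,0,0,0,0,0,-1]]'|sed -n 2,4p
```

```text
tool_pos: [0.6485, -0.2538, 0.0483]
tool_rot: [-2.941, -0.042, -1.073]
contact_force: [-0.1, -0.5, -4.1]
tool_pos: [0.6484, -0.2538, 0.0467]
tool_rot: [-2.941, -0.042, -1.073]
contact_force: [-0.3, 0.1, -2.6]
tool_pos: [0.6491, -0.2541, 0.0465]
tool_rot: [-2.941, -0.042, -1.075]
contact_force: [-3.4, 1.7, 1.9]
```

```bash
python3 -m jog '[[0,0,0,-0.015,0,0.018,-1],[0,0,0,0,0,0,-1]]'|sed -n 2,4p; python3 -m jog '[[0,0,0,0,0,0,-1],[0,0,0,0,0,0,-1]]' 20|sed -n 2,6p; python3 -m jog '[[0,0,0,0,0,0,-0.3],[0,0,0,0,0,0,-0.2],[0,0,0,0,0,0,0],[0,0,0,0,0,0,0]]'|sed -n 2,6p
```

```text
tool_pos: [0.6493, -0.2542, 0.0465]
tool_rot: [-2.941, -0.043, -1.076]
contact_force: [-5.1, 2.4, 6.8]
tool_pos: [0.6493, -0.2542, 0.0465]
tool_rot: [-2.941, -0.043, -1.076]
contact_force: [-6.3, 2.2, 6.7]
opening: 0.023
grip_force: 100.1
tool_pos: [0.6485, -0.2539, 0.0447]
tool_rot: [-2.941, -0.042, -1.073]
contact_force: [-0.2, -0.3, 0.6]
opening: 0.0429
grip_force: 0.0
```

```bash
python3 -m jog '[[0,0,0,0,0,-0.5,0],[0,0,0,0,0,-0.8,0],[0,0,0,0,0,-0.9,0],[0,0,0,0,0,-0.9,0],[0,0,0,0,0,0,0]]'|sed -n 2,4p; python3 -m jog '[[0,0,0,-0.6,0,-0.5,0],[0,0,0,-0.7,0,-0.6,0],[0,0,0,-0.7,0,-0.6,0],[0,0,0,-0.7,0,-0.6,0],[0,0,0,0,0,0,0]]'|head -4; python3 -m jog '[[0,0,0,-0.6,0,-0.7,0],[0,0,0,-0.6,0,-0.7,0],[0,0,0,0,0,0,0],[0,0,0,0,0,0,0]]'|head -4
python3 - <<'E'
from h import *
T=V("top");S=V("scene")
M=np.hstack([cv2.resize(T.img[175:245,370:470],None,fx=4,fy=4),cv2.resize(S.img[185:255,120:220],None,fx=4,fy=4)]); cv2.imwrite("pics/end.png",M)
c=lambda x,y,z:[.669+x*.9996-y*.028,-.2526+x*.028+y*.9996,.017+z]
print("bar near-end, expected px T",T.px([c(-.087,0,.055)]),"S near/far",S.px([c(-.087,0,.055),c(.073,0,.055)]))
H=cv2.cvtColor(T.img,cv2.COLOR_BGR2GRAY); print(H[205:234:2,396:424:2])
E
```

```text
tool_pos: [0.589, -0.2566, 0.1181]
tool_rot: [-2.942, -0.042, -1.078]
contact_force: [0.9, -0.1, 0.0]
t: 26.92
tool_pos: [0.4813, -0.2586, 0.1153]
tool_rot: [-2.941, -0.039, -1.072]
contact_force: [-0.1, -0.3, 0.1]
t: 27.42
tool_pos: [0.4284, -0.2603, 0.1255]
tool_rot: [-2.941, -0.042, -1.073]
contact_force: [0.0, 0.3, 0.1]
bar near-end, expected px T [[408.76831779 222.27406789]] S near/far [[219.2246596  210.0435273 ]
 [162.53833108 235.49107615]]
[[217 199 132 130 158 250 250 249 231 215 218 215 216 216]
 [217 199 132 130 153 250 250 249 233 216 217 215 215 216]
 [218 199 132 129 158 249 250 249 229 215 217 214 216 214]
 [216 199 132 129 158 249 250 249 228 214 217 214 215 215]
 [217 199 133 131 157 249 250 249 228 214 216 213 214 215]
 [216 211 134 128 155 249 250 249 236 213 217 214 214 216]
 [216 217 188 104 153 249 250 249 239 215 217 213 213 215]
 [216 216 202  98 151 249 250 250 239 215 218 212 214 216]
 [216 216 214  98 182 221 223 228 219 215 217 213 214 217]
 [153 140 155 128 183 184 182 157 131 131 132 150 130 140]
 [131 132 132 129 130 130 128 133 131 129 131 130 130 131]
 [164 166 165 169 182 182 181 181 180 181 182 180 180 180]
 [166 166 167 166 165 165 165 166 166 163 158 159 158 158]
 [154 154 155 160 160 159 159 157 155 160 160 158 161 162]
 [165 163 164 169 170 165 164 163 169 166 167 168 165 165]]
```

Run:
```python
from h import *
T=V("top");S=V("scene")
c=lambda x,y,z:[.669+x*.9996-y*.028,-.2526+x*.028+y*.9996,.017+z]
Gy=S.img.mean(2)
for x in np.arange(-.08,.085,.02):   # vertical profile of the +y face plane edge (y=+.012) around the bar
    P=S.px([c(x,.012-.0008,z) for z in np.arange(.0,.08,.005)]).astype(np.float32)
    print(round(x,3),cv2.remap(Gy.astype(np.float32),P[:,0].copy(),P[:,1].copy(),cv2.INTER_LINEAR)[:,0].astype(int))
o=Gy.astype(np.float32)
for y in(.05,.055):
    xs=np.arange(-.012,.012,.002); P=S.px(np.array([[*(D+G@np.array([x,y])),.064] for x in xs])).astype(np.float32)
    o0=cv2.imread("pics/scene0.png").astype(np.float32).mean(2)
    for im in(o0,o): print("ptr",cv2.remap(im,P[:,0].copy(),P[:,1].copy(),cv2.INTER_LINEAR)[:,0].astype(int))
```

```text
-0.08 [123 122 125 126 125 124 125 124 131 123 125 189 143 131 135 133]
-0.06 [ 95 121 128 128 130 133 133 128 126 125 125 197 219 220 194 141]
-0.04 [ 97  99  96 144 171 169 170 146 127 126 129 195 221 221 177  96]
-0.02 [ 97  98  96 169 171 168 170 156 124 126 127 190 221 222 185  95]
0.0 [64 62 63 63 62 63 63 63 63 62 63 63 62 63 64 62]
0.02 [ 87  82  86 132 136 122 120 136  95  91  97 150 150 143 127  78]
0.04 [ 96  98  95 163 172 170 171 175 124 124 125 180 221 220 171  94]
0.06 [ 93 121 122 122 122 124 123 123 120 124 127 178 223 220 199  93]
0.08 [ 97  88 131 127 127 128 127 129 125 129 129 131 137 124 123  95]
ptr [89 90 89 90 88 90 90 76 61 78 90 88]
ptr [93 93 93 94 94 95 95 79 63 81 93 93]
ptr [91 92 92 90 90 92 90 78 64 80 92 91]
ptr [94 94 95 95 95 96 93 81 67 84 96 95]
```

The handle's top edge sits at 55 mm all along and both legs reach the tray floor. The pointer is back exactly where it started, so I'll hand in.

```bash
python3 -c "
from station import finish_job; print(finish_job())"
```

```text
the job is handed in; nothing more can be done
None
```

The job is handed in: I pulled the stirrup to the rider and held it (within about 3 mm by my measurement), eased it back to its stop, and left the handle standing level on both legs in the tray; no verdict came back.

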